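# Put the orange sherd away in the sprung-lid specimen case

### The job

Press the orange thumb latch on the front of the grey specimen case so that its blue lid springs fully open, lay the orange-brown sherd down flat inside without dropping it, then push the lid down until the latch snaps and it stays shut. Press only as hard as the case needs (the latch breaks at about 35 N), and leave the other things where they are.

Things in the scene. Friction and masses are not known exactly. Their poses are not given: they have to be found in the camera images.
- case: grey plastic specimen case fixed to the table, outside 110 (x) x 170 (y) x 45 mm, walls 5 mm, inside 100 x 160 mm with a foam floor 8 mm above its underside. Origin: centre of the underside; -x is its front (latch side), z up. It and its latch must not be pressed with more than 35 N
- hinge (a point): middle of the lid's hinge axis, at (0.058, 0, 0.049) in the case frame, same axes; the axis runs along y. The blue lid is 174 mm wide along y, 8 mm thick, reaches 116 mm from the axis (a tongue at its middle 128 mm), its outer face 6 mm outside the axis
- press_point (a point): where to press the orange thumb paddle (36 mm wide, case x -0.130 to -0.082): fixed to the case at (-0.112, 0, 0.033), same axes. The latch mount is set anywhere 3 mm below to 3 mm above nominal, unreported: the paddle's top lies 0.030 to 0.036 above the table; feel for it. Behind it, at x -0.080 to -0.064, stands the latch hook, 30 mm wide, 0.066 to 0.072 high
- lid (a joint): lid angle, rad: 0 flush on the rim (dead stop), 0.02 to 0.08 when latched shut (by latch setting), 1.65 fully open, leaning slightly back, its edge then 0.17 m above the table. A spring throws it open in about 1 s when not latched (about 2 N at the front edge); to snap it shut the front edge must be pushed down with about 6 to 14 N to below the latched angle; the load drops as it snaps
- latch (a joint): latch angle, rad: 0 at rest, 0.27 at its dead stop. Paddle pressed down: about 2 N at first, about 4 N where the lid comes free (9 to 12 mm down), dead stop at about 13 mm; springs back. The closing lid also pushes it aside by about 0.2 for a moment before it snaps back
- sherd_orange: the orange-brown pottery sherd to put away, 68 (x) x 48 (y) x 14 mm, lying flat, 35 g. Origin: centre of its underside, z up. Grasp across its short side (its y), fingertips close to the table
- sherd_black: black pottery sherd, 45 x 57 x 16 mm, a bystander lying flat; origin: centre of its underside
- sherd_pale: pale pottery sherd, 63 x 63 x 11 mm, a bystander lying flat; origin: centre of its underside
- scale_bar: black and white scale bar, 20 x 120 (y) x 8 mm, a bystander; origin: centre of its underside

How it is judged:
On the way, in this order (a step that is already met when the one before it is completed fails the run):
1. the latch is pressed and the lid springs fully open (value of joint lid above 1.4 rad), for 0.2 s.
2. the orange sherd lies flat inside the open case, let go (x of sherd_orange in the frame of case between -0.045 and 0.045 m and y of sherd_orange in the frame of case between -0.075 and 0.075 m and z of sherd_orange in the frame of case between 0 and 0.016 m and angle between sherd_orange's own z axis and vertical below 0.25 rad and value of joint lid above 1.2 rad and contact force between the fingers and sherd_orange below 0.1 N and linear speed of sherd_orange below 0.05 m/s), for 0.2 s.
At the end, for the whole second after the job is handed in: The orange sherd lies flat (tilt under 0.25 rad) and still on the floor of the case, and the lid is latched shut: lid angle under 0.1 rad and the latch back at rest (under 0.06 rad), staying so by itself (x of sherd_orange in the frame of case between -0.045 and 0.045 m and y of sherd_orange in the frame of case between -0.075 and 0.075 m and z of sherd_orange in the frame of case between 0 and 0.016 m and angle between sherd_orange's own z axis and vertical below 0.25 rad and linear speed of sherd_orange below 0.05 m/s and value of joint lid below 0.1 rad and value of joint latch below 0.06 rad); the robot touches nothing.
It fails at once if the latch or the lid is pressed with more than 35 N (contact force between the fingers and case above 35 N or contact force between the fingers and latch_c1 above 35 N).
It fails at once if the sherd is dropped from more than about 25 mm (contact force between the fingers and sherd_orange below 0.05 N and linear speed of sherd_orange above 0.7 m/s).
It fails at once if one of the other sherds or the scale bar is pushed more than 30 mm (distance of any of sherd_black, sherd_pale, scale_bar from where it was at the start of the episode above 0.03 m).
It also fails if it takes over 70 s, if anything falls off the work surface, if the arm or the gripper's body presses on something with over 40 N, if the wrist force passes 120 N, or if a joint passes its speed limit or range.

### The arm

A 6-joint arm with a two-finger parallel gripper is mounted at the origin on a cart in front of the work surface, level with it; the furniture and walls round the work are solid. World frame = base frame: x ahead of the robot, y to its left, z up, the work surface at z = 0. Lengths are in m, angles in rad, forces in N, time in s.
With the tool pointing down it reaches from about 0.25 to 0.725 m from the base axis. Payload 4 kg.
Tool frame: the origin (TCP) lies midway between the tips of the shut fingers; the grasp point (between the pads) lies bot.pinch_z behind it (bot.pinch_z is the distance from the TCP to the grasp point, in m); z points along the fingers, y is the line along which they close (so a half turn about z gives the same grasp; the last joint's range is limited). The gripper opens to 85 mm and grips with 20 to 120 N. Pads are 22 mm wide; open, the fingers measure 114 mm over their backs; the gripper's body (76 mm by 85 mm) begins 54 mm behind the grasp point. The pads swing forward as they close: fully open they stand 13 mm farther back than shut.
Start: joints at [-1.33, 0.241, 0.005, 1.335, 0, 1.571], TCP at [0.119, -0.486, 0.231] pointing down, gripper open.
Joint ranges: [-2.72, 2.72], [-1.05, 1.87], [-1.09, 1.28], [-1.99, 2.15], [-1.42, 1.44], [-3.14, 3.14]. Speed limits (rad/s): [2.79, 2.79, 3.14, 3.14, 3.14, 3.14].

### API

Orientations are given as a unit quaternion [x, y, z, w].
In Python, from workcell import bot, optics, job, readout gives the robot as it stands (bot), with the cameras (optics), the job (job) and the readings (readout).
- The arm moves only by the shell command python3 jog.py 'ROWS'. ROWS is a JSON list of rows, 1 to 10 of them, each of 7 numbers: a rotation vector rx, ry, rz in rad, then dx, dy, dz in m, then the finger opening in m; each row is the pose to reach, as a shift and turn from the pose commanded when the command began, along the tool's axes at that moment; what a row does not reach only later rows make up. A row lasts 1/8 s, in which the tool goes at most 0.0625 m and 0.188 rad, less where a joint would pass 70% of its speed; a pose out of reach is approached as far as the arm can. The fingers move at their own pace and stop on an object; the grip force is fixed at half the most. Time passes only in rows, so rows that do not move let the fingers close. It prints the time, the measured TCP pose, the force, the opening and the grip force at its end.
- readout.get_obs(): the state, without advancing time (a new reading comes with each control period).
- optics.camera(name): name is "side" or "top" or "wrist"; returns the picture (400x640x3 uint8, red, green, blue); there is no depth.
- optics.calibration(name): a dict with "mtx" (3x3 intrinsics, pixels), "R" (3x3) and "t" (3): a world point X has camera coordinates R X + t. Camera axes: x right, y down, z forward; pixel columns grow to the right and rows downward; lengths in m; the calibration is good to about 2 mm. A picture is of the moment at which its call begins: read the wrist's pose just before it. calibration takes no time and is no camera call; for the wrist camera it gives the pose at the moment of the call.
- job.job_done(): hands the job in; it is judged then, once.
The state is a dict: "clock": time; "joint_pos": joint angles; "joint_vel": joint speeds; "tau": joint torques, N m; "eef_pos": TCP position; "tool_rot": TCP orientation; "ft_force": force on the tool from outside, world axes, zero at the start; "ft_torque": the same for the moment, N m; "grip_width": finger opening in m; "grasp_force": force on a finger pad.
Only numpy, scipy, OpenCV 4.12 (cv2) and the standard library are available. Lean on these libraries where they do the work, as an engineer would, in place of code of your own. Each camera call takes 0.05 s, during which the arm holds its last target. There are 200 camera calls.

## Working session

There is one attempt and no reset: what is moved stays moved. The work goes in short steps, Python scripts to look and compute and a shell command to move; the robot and the scene stay as the last step left them, time stands still between calls to the robot, and variables do not carry over. Pictures are saved under pics/ and viewed, at most 10 in all, crops included, and the job is handed in when it is done.

```bash
ls; mkdir -p pics; python3 - <<'E'
from workcell import bot, optics, job, readout
import cv2,numpy as np
o=readout.get_obs()
for k,v in o.items(): print(k,np.round(v,4))
print(bot.pinch_z)
for n in ("top","side"):
    im=optics.camera(n); cv2.imwrite(f"pics/{n}0.png",im[:,:,::-1])
    c=optics.calibration(n); print(n,{k:np.round(v,4).tolist() for k,v in c.items()})
E
```

```text
jog.py
pics
workcell.py
clock 0.0
joint_pos [-1.33    0.2414  0.0037  1.3352  0.      1.5708]
joint_vel [-0.0024 -0.0005 -0.0001  0.0004  0.0015 -0.0008]
tau [ 1.30000e-03 -3.72318e+01  2.52407e+01  1.70000e-02 -0.00000e+00
 -0.00000e+00]
eef_pos [ 0.1191 -0.485   0.2304]
tool_rot [ 9.928e-01  1.201e-01 -1.000e-04 -1.000e-03]
ft_force [-0.1468 -0.9448  0.1022]
ft_torque [-0.0354 -0.0235 -0.0377]
grasp_force 0.0
grip_width 0.0856
0.0187
top {'mtx': [[483.6122, 0.0, 326.3841], [0.0, 483.6122, 206.9125], [0.0, 0.0, 1.0]], 'R': [[0.0111, -0.9998, -0.0187], [-0.9967, -0.0096, -0.0811], [0.0809, 0.0195, -0.9965]], 't': [-0.0616, 0.5402, 1.3066]}
side {'mtx': [[447.0564, 0.0, 324.7139], [0.0, 447.0564, 202.9107], [0.0, 0.0, 1.0]], 'R': [[-0.9996, -0.0202, 0.0189], [-0.0256, 0.4221, -0.9062], [0.0104, -0.9063, -0.4224]], 't': [0.5381, 0.0957, 1.1302]}
```

View pics/top0.png

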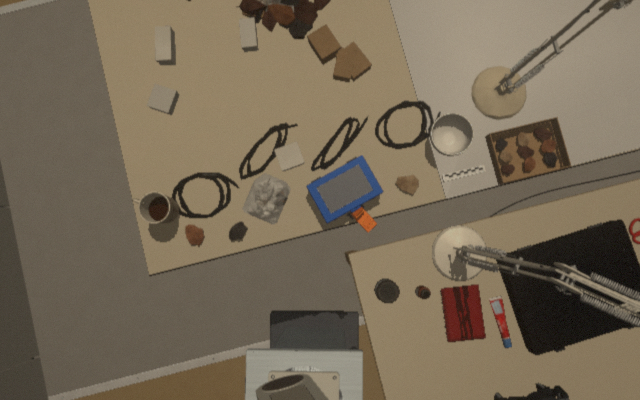

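View pics/side0.png

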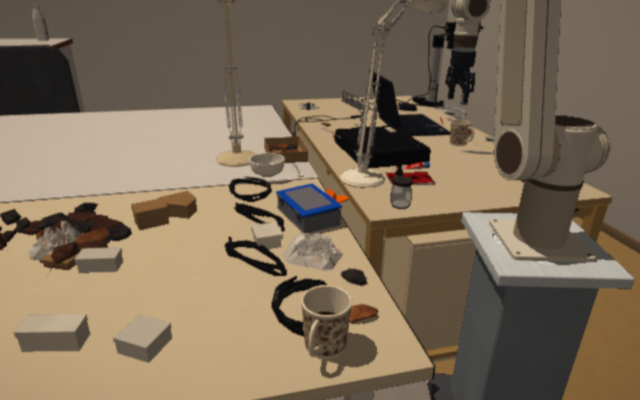

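```bash
cat > h.py <<'E'
from workcell import bot, optics, job, readout
import cv2,numpy as np
from scipy.spatial.transform import Rotation as Ro
def plane(n,uv,z,c=None):
    "world point of pixel uv at height z"
    c=c or optics.calibration(n)
    K,R,t=(np.array(c[k]) for k in("mtx","R","t"))
    d=R.T@np.linalg.solve(K,[uv[0],uv[1],1]); C=-R.T@t
    return C+d*(z-C[2])/d[2]
def proj(n,X,c=None):
    c=c or optics.calibration(n)
    K,R,t=(np.array(c[k]) for k in("mtx","R","t"))
    p=(K@(R@np.array(X).T+t.reshape(3,-1) if np.ndim(X)>1 else K@(R@np.array(X)+t)))
    return p[:2]/p[2]
def tri(obs):
    "obs: [(calib,uv),...] -> point, residual"
    A=[];b=[]
    for c,uv in obs:
        K,R,t=(np.array(c[k]) for k in("mtx","R","t"))
        d=R.T@np.linalg.solve(K,[uv[0],uv[1],1]); d/=np.linalg.norm(d)
        P=np.eye(3)-np.outer(d,d); A.append(P); b.append(P@(-R.T@t))
    A=np.vstack(A);b=np.hstack(b); x=np.linalg.lstsq(A,b,rcond=None)[0]
    return x,np.linalg.norm(A@x-b)
def shift(target):
    "world target -> tool-axis shift from the measured pose"
    o=readout.get_obs(); return Ro.from_quat(o["tool_rot"]).inv().apply(np.array(target)-o["eef_pos"])
E
python3 - <<'E'
from h import *
im=cv2.imread("pics/top0.png")
a=cv2.resize(im[150:250,130:480],None,fx=2.28,fy=2.28,interpolation=cv2.INTER_CUBIC)
im=cv2.imread("pics/side0.png")
b=cv2.resize(im[170:330,220:400],None,fx=2,fy=2,interpolation=cv2.INTER_CUBIC)
h=np.zeros((a.shape[0]+b.shape[0],a.shape[1],3),np.uint8);h[:a.shape[0]]=a;h[a.shape[0]:,:b.shape[1]]=b
cv2.imwrite("pics/c0.png",h);print(h.shape,a.shape)
for uv in [(194,235),(238,231),(407,184),(363,218),(345,188),(463,173),(289,156),(268,198),(155,207)]: print(uv,plane("top",uv,.01).round(3))
E
```

```text
(548, 798, 3) (228, 798, 3)
(194, 235) [0.46 0.31 0.01]
(238, 231) [0.473 0.188 0.01 ]
(407, 184) [ 0.608 -0.279  0.01 ]
(363, 218) [ 0.512 -0.157  0.01 ]
(345, 188) [ 0.595 -0.107  0.01 ]
(463, 173) [ 0.64  -0.433  0.01 ]
(289, 156) [0.684 0.05  0.01 ]
(268, 198) [0.565 0.107 0.01 ]
(155, 207) [0.537 0.422 0.01 ]
```

View pics/c0.png

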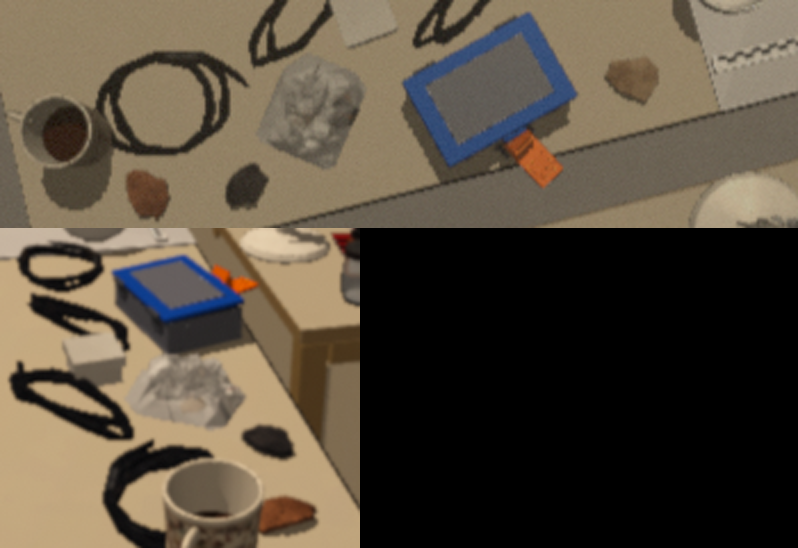

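Crop c0: orange sherd at top pixel ≈(195,235), black at (238,231), pale at (407,184), case lid centred ≈(345,188) with its orange paddle at (363,218), so case yaw ≈ +30°. I'll come in through a small radius, away from the lamp, to get a wrist view of the case.

```bash
python3 jog.py '[[0,0,0,0.03,-0.05,0,0.085],[0,0,0,0.05,-0.1,0,0.085],[0,0,0,0.08,-0.145,0,0.085],[0,0,0,0.1,-0.18,0,0.085],[0,0,-0.1,0.15,-0.195,0,0.085],[0,0,-0.2,0.2,-0.21,0,0.085],[0,0,-0.28,0.26,-0.225,0,0.085],[0,0,-0.28,0.31,-0.24,-0.01,0.085],[0,0,-0.28,0.34,-0.25,-0.02,0.085],[0,0,-0.28,0.34,-0.25,-0.02,0.085]]'
python3 - <<'E'
from h import *
c=optics.calibration("wrist")
im=optics.camera("wrist"); cv2.imwrite("pics/w1.png",im[:,:,::-1])
np.savez("pics/w1.npz",**c)
print({k:np.round(v,4).tolist() for k,v in c.items()}); print(readout.get_obs()["joint_pos"].round(2) if hasattr(readout.get_obs()["joint_pos"],"round") else readout.get_obs()["joint_pos"])
E
```

```text
clock: 1.35
eef_pos: [0.3914, -0.1607, 0.2513]
tool_rot: [0.966, 0.259, 0.0, 0.0]
ft_force: [-0.9, -0.0, -0.1]
grip_width: 0.0849
grasp_force: 0.0
{'mtx': [[275.405, 0.0, 316.6245], [0.0, 275.405, 198.2581], [0.0, 0.0, 1.0]], 'R': [[0.5004, -0.8658, 0.0001], [-0.8295, -0.4794, 0.2866], [-0.2481, -0.1436, -0.958]], 't': [-0.3344, 0.2041, 0.4719]}
[-0.39  0.08 -0.14  1.35 -0.    2.23]
```

View pics/w1.png

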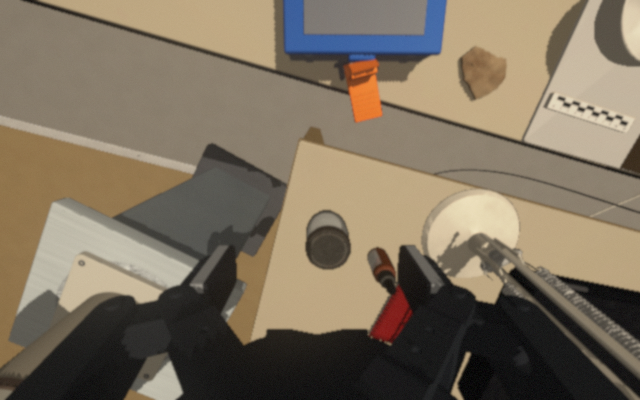

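Wrist view: lid front edge from (285,52) to (441,50) px, nearly level in the picture, so the tool yaw of 30° matches the case. Paddle tip at about (368,120). Going forward for the full lid.

```bash
python3 jog.py '[[0,0,0,0.05,0.02,0,0.085],[0,0,0,0.1,0.04,0,0.085],[0,0,0,0.1,0.04,0,0.085],[0,0,0,0.1,0.04,0,0.085]]'
python3 - <<'E'
from h import *
c=optics.calibration("wrist")
im=optics.camera("wrist"); cv2.imwrite("pics/w2.png",im[:,:,::-1])
np.savez("pics/w2.npz",**c)
a=cv2.resize(im[0:250,180:480,::-1],None,fx=2.4,fy=2.4,interpolation=cv2.INTER_CUBIC)
cv2.imwrite("pics/w2c.png",a)
print({k:np.round(v,4).tolist() for k,v in c.items()})
E
```

```text
clock: 1.9
eef_pos: [0.4948, -0.1472, 0.2505]
tool_rot: [0.966, 0.257, -0.001, -0.001]
ft_force: [-0.9, 0.0, 0.2]
grip_width: 0.0852
grasp_force: 0.0
{'mtx': [[275.405, 0.0, 316.6245], [0.0, 275.405, 198.2581], [0.0, 0.0, 1.0]], 'R': [[0.496, -0.8683, -0.0019], [-0.831, -0.4753, 0.2891], [-0.252, -0.1418, -0.9573]], 't': [-0.3722, 0.2972, 0.5007]}
```

View pics/w2c.png

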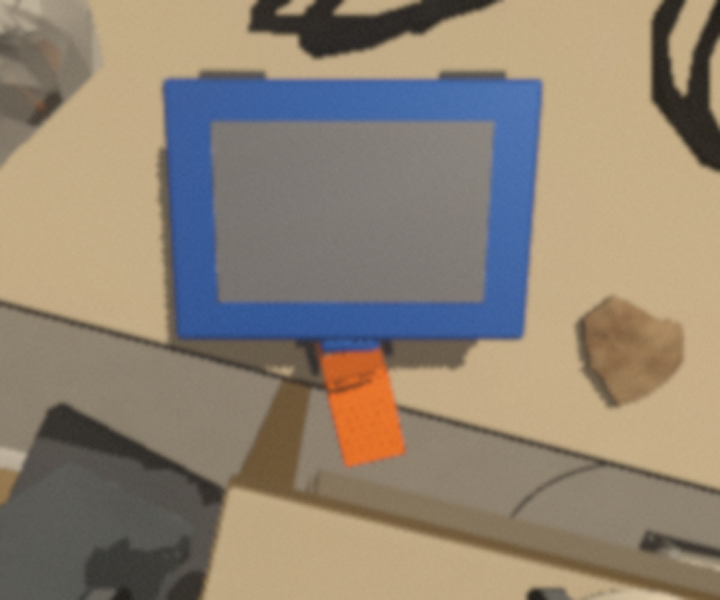

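Enlarged crop: lid corners at (163,80), (543,80), (523,338), (178,338); tongue at (350,342); paddle from about (355,350) to its tip at (345..405,452..465), visibly skewed about 10°. Solving the case pose.

```bash
cat > pose.py <<'E'
from h import *
from scipy.optimize import least_squares
W=dict(np.load("pics/w2.npz")); T=optics.calibration("top"); S=optics.calibration("side")
f=lambda u,v:(180+u/2.4,v/2.4)
g=lambda u,v:(130+u/2.28,150+v/2.28)
k=lambda u,v:(220+u/2,170+(v-228)/2)
# corners: BL(+y back), BR, FR, FL ; case y = image left
w=[f(163,80),f(543,80),f(523,338),f(178,338)]
t=[g(403,86),g(528,14),g(577,94),g(452,165)]   # L,T,R,B in top picture
# in top: left=(+y front?) resolved: front side = toward paddle = B,R ; back = L,T
tt=dict(zip("LTRB",t))
def lid(p,sx,sy):
    x,y,yaw,a=p
    c,s=np.cos(yaw),np.sin(yaw)
    r=0.116 if sx<0 else 0.0
    X=.058-r*np.cos(a)-.006*np.sin(a); Z=.049+.006*np.cos(a)+r*np.sin(a); Y=sy*.087
    return np.array([x+c*X-s*Y,y+s*X+c*Y,Z])
E
python3 - <<'E'
from pose import *
# independent heights: triangulate lid corners from top + wrist
print("top at .055:",{n:plane("top",uv,.06,T).round(3).tolist() for n,uv in tt.items()})
print("wrist:",[plane("wrist",uv,.06,W).round(3).tolist() for uv in w])
E
```

```text
top at .055: {'L': [0.589, -0.004, 0.06], 'T': [0.675, -0.15, 0.06], 'R': [0.581, -0.208, 0.06], 'B': [0.497, -0.062, 0.06]}
wrist: [[0.594, -0.005, 0.06], [0.677, -0.152, 0.06], [0.58, -0.209, 0.06], [0.495, -0.061, 0.06]]
```

```bash
cat >> pose.py <<'E'
sg=[(1,1),(1,-1),(-1,-1),(-1,1)]
def fit():
    def res(p):
        r=[]
        for i,(n,(sx,sy)) in enumerate(zip("LTRB",sg)):
            X=lid(p[:4],sx,sy)
            if sx>0:  # back edge: free overhang p[4] behind axis
                X=X+p[4]*np.array([np.cos(p[2]),np.sin(p[2]),0])
            r+=list(proj("wrist",X,W)-w[i]); r+=list(proj("top",X,T)-tt[n])
        return r
    return least_squares(res,[.585,-.107,.52,.05,0])
E
python3 - <<'E'
from pose import *
for i,n in enumerate("LTRB"):
    x,r=tri([(W,w[i]),(T,tt[n])]); print(n,x.round(3),round(r,4))
s=fit(); p=s.x; print(p.round(4),s.fun.round(1))
c,sn=np.cos(p[2]),np.sin(p[2]); R=np.array([[c,-sn],[sn,c]])
tip=plane("wrist",f(375,459),.033,W); base=plane("wrist",f(355,352),.07,W)
for q in(tip,base): print("case frame",(R.T@(q[:2]-p[:2])).round(4))
for n,q in dict(press=(-.112,0),hook=(-.072,0),hinge=(.058,0)).items(): print(n,(R@np.array(q)+p[:2]).round(4))
# sherd from the top picture
print(plane("top",g(148,194),.01,T).round(3), "side(262..315,515):",tri([(T,g(148,194)),(S,k(288,515))]))
E
```

```text
L [ 0.592 -0.003  0.053] 0.0034
T [ 0.672 -0.15   0.075] 0.0009
R [ 0.58  -0.207  0.067] 0.0007
B [ 0.496 -0.062  0.067] 0.0005
[ 0.6052  0.3879  0.9299 -1.7057 -0.113 ] [-44417.  -29435.   76030.3 105089.8  -6890.4 -56484.5  95302.2  80569.9
   3158.3 -64624.5  84361.5  71108.7 -26695.8 -43044.   66678.2  93460.4]
case frame [-0.5291 -0.2444]
case frame [-0.4654 -0.2576]
press [0.5383 0.2981]
hook [0.5622 0.3302]
hinge [0.6399 0.4344]
[0.46  0.308 0.01 ] side(262..315,515): (array([0.4586191 , 0.30949561, 0.00409678]), np.float64(0.002064003709514405))
```

```bash
python3 - <<'E'
s=open("h.py").read()
i=s.index("    p=(K@(R@"); j=s.index("    return p[:2]/p[2]")
open("h.py","w").write(s[:i]+"    p=K@(R@np.array(X)+t)\n"+s[j:])
E
cat > report.py <<'E'
from pose import *
s=fit(); p=s.x; print(p.round(4),s.fun.round(1))
c,sn=np.cos(p[2]),np.sin(p[2]); R=np.array([[c,-sn],[sn,c]])
tip=plane("wrist",f(375,459),.033,W); base=plane("wrist",f(355,352),.07,W)
for q in(tip,base): print("case frame",(R.T@(q[:2]-p[:2])).round(4))
for n,q in dict(press=(-.112,0),hook=(-.072,0),hinge=(.058,0)).items(): print(n,(R@np.array(q)+p[:2]).round(4))
pr=R@np.array([-.112,0])+p[:2]
print("shift to above press",shift([*pr,.06]).round(4), "yaw err", p[2], Ro.from_quat(readout.get_obs()["tool_rot"]).as_matrix()[:,0].round(3))
E
python3 report.py
```

```text
[ 0.5876 -0.106   0.5217 -0.0111 -0.002 ] [-1.3  0.7 -0.3 -1.3  0.8  0.1  1.3 -1.2  0.1 -0.4  0.8  0.4 -0.1 -0.1
 -1.   1. ]
case frame [-0.1272 -0.015 ]
case frame [-0.0634 -0.0018]
press [ 0.4905 -0.1618]
hook [ 0.5252 -0.1419]
hinge [ 0.6379 -0.0771]
shift to above press [-0.0106  0.0107  0.191 ] yaw err 0.52166876268038 [ 0.868  0.496 -0.001]
```

The pose fits to within 1.3 px: case at (0.588,−0.106), yaw 0.522. The triangulated lid front height of 67 mm is plausible. The paddle is slightly skewed toward −y, so I press at case (−0.112, −0.006), fingers shut, and feel my way down.

```bash
python3 jog.py '[[0,0,0,-0.0106,0.0167,0.05,0],[0,0,0,-0.0106,0.0167,0.11,0],[0,0,0,-0.0106,0.0167,0.16,0],[0,0,0,-0.0106,0.0167,0.2,0],[0,0,0,-0.0106,0.0167,0.2,0],[0,0,0,-0.0106,0.0167,0.205,0],[0,0,0,-0.0106,0.0167,0.205,0],[0,0,0,-0.0106,0.0167,0.205,0]]'; python3 -c "
from h import *
print(shift([.4935,-.167,.045]).round(4),readout.get_obs()['ft_force'])"
```

```text
clock: 2.95
eef_pos: [0.4967, -0.1668, 0.0479]
tool_rot: [0.966, 0.257, 0.001, 0.001]
ft_force: [-0.1, 0.4, 0.5]
grip_width: 0.0
grasp_force: 0.0
[-0.0029 -0.0014  0.0029] [-0.05360593  0.37652626  0.49722429]
```

```bash
python3 jog.py '[[0,0,0,-0.003,-0.001,0.006,0],[0,0,0,-0.003,-0.001,0.01,0],[0,0,0,-0.003,-0.001,0.01,0]]';  python3 jog.py '[[0,0,0,0,0,0.002,0],[0,0,0,0,0,0.002,0]]';  python3 jog.py '[[0,0,0,0,0,0.002,0],[0,0,0,0,0,0.002,0]]';  python3 jog.py '[[0,0,0,0,0,0.002,0],[0,0,0,0,0,0.002,0]]'
```

```text
clock: 3.32
eef_pos: [0.4919, -0.1668, 0.0357]
tool_rot: [0.966, 0.257, -0.001, -0.0]
ft_force: [0.0, 0.2, 0.6]
grip_width: 0.0003
grasp_force: 0.0
clock: 3.58
eef_pos: [0.4924, -0.167, 0.0341]
tool_rot: [0.966, 0.257, -0.0, -0.0]
ft_force: [1.0, -0.7, 0.1]
grip_width: 0.0001
grasp_force: 0.0
clock: 3.82
eef_pos: [0.4923, -0.167, 0.0321]
tool_rot: [0.966, 0.257, -0.0, -0.0]
ft_force: [0.2, 0.8, -0.1]
grip_width: -0.0004
grasp_force: 0.0
clock: 4.08
eef_pos: [0.4925, -0.1672, 0.0304]
tool_rot: [0.966, 0.257, 0.0, 0.0]
ft_force: [-0.4, -0.4, 1.7]
grip_width: -0.0002
grasp_force: 0.6
```

```bash
python3 jog.py '[[0,0,0,0,0,0.003,0],[0,0,0,0,0,0.006,0],[0,0,0,0,0,0.008,0],[0,0,0,0,0,0.008,0]]';  python3 jog.py '[[0,0,0,0,0,0.0015,0],[0,0,0,0,0,0.0015,0]]';  python3 jog.py '[[0,0,0,0,0,0.001,0],[0,0,0,0,0,0.001,0]]'
```

```text
clock: 4.58
eef_pos: [0.4924, -0.1671, 0.0221]
tool_rot: [0.966, 0.257, -0.0, -0.0]
ft_force: [-1.5, -1.8, 2.8]
grip_width: 0.0003
grasp_force: 1.7
clock: 4.82
eef_pos: [0.4925, -0.1671, 0.0207]
tool_rot: [0.966, 0.257, -0.0, -0.0]
ft_force: [-1.9, -2.5, 2.7]
grip_width: -0.0003
grasp_force: 1.9
clock: 5.08
eef_pos: [0.4925, -0.167, 0.0199]
tool_rot: [0.966, 0.257, 0.0, 0.0]
ft_force: [-3.0, -2.6, 3.8]
grip_width: -0.0002
grasp_force: 2.6
```

```bash
cat > blue.py <<'E'
from h import *
im=optics.camera("side").astype(int)
m=(im[...,2]>im[...,0]+50)&(im[...,2]>im[...,1]+30); m[:,:150]=0
v,u=np.nonzero(m); print("blue n",len(u),"rows",v.min(),v.max(),"cols",u.min(),u.max())
E
python3 blue.py; python3 jog.py '[[0,0,0,0,0,0.001,0],[0,0,0,0,0,0.001,0]]';python3 blue.py;  python3 jog.py '[[0,0,0,0,0,0.001,0],[0,0,0,0,0,0.001,0],[0,0,0,0,0,0.001,0],[0,0,0,0,0,0.001,0]]'; python3 blue.py
```

```text
blue n 809 rows 163 216 cols 276 427
clock: 5.38
eef_pos: [0.4926, -0.1671, 0.0195]
tool_rot: [0.966, 0.257, 0.0, 0.0]
ft_force: [-3.8, -2.4, 8.3]
grip_width: 0.0004
grasp_force: 4.9
blue n 690 rows 154 216 cols 276 427
clock: 5.92
eef_pos: [0.4926, -0.1672, 0.0193]
tool_rot: [0.966, 0.257, 0.0, 0.0]
ft_force: [-5.4, -2.6, 14.6]
grip_width: -0.0001
grasp_force: 7.5
blue n 466 rows 155 215 cols 270 427
```

Dead stop reached (about 15 N) and the lid is moving. Lifting off and looking.

```bash
python3 jog.py '[[0,0,0,0,0,-0.01,0],[0,0,0,0,0,-0.05,0],[0,0,0,-0.02,0,-0.1,0],[0,0,0,-0.02,0,-0.15,0.085],[0,0,0,-0.02,0,-0.19,0.085],[0,0,0,-0.02,0,-0.21,0.085],[0,0,0,-0.02,0,-0.21,0.085]]'; python3 - <<'E'
from h import *
im=optics.camera("side")
a=cv2.resize(im[130:350,220:440,::-1],None,fx=2.5,fy=2.5,interpolation=cv2.INTER_CUBIC)
cv2.imwrite("pics/s1.png",a); print(readout.get_obs()["joint_pos"])
E
```

```text
clock: 6.85
eef_pos: [0.4767, -0.1766, 0.2293]
tool_rot: [0.966, 0.258, 0.002, 0.001]
ft_force: [-0.5, 0.0, 0.2]
grip_width: 0.0723
grasp_force: 0.0
[-3.55932619e-01  2.55971646e-01  1.57727210e-02  1.32962946e+00
  1.30774468e-03  2.26424579e+00]
```

View pics/s1.png

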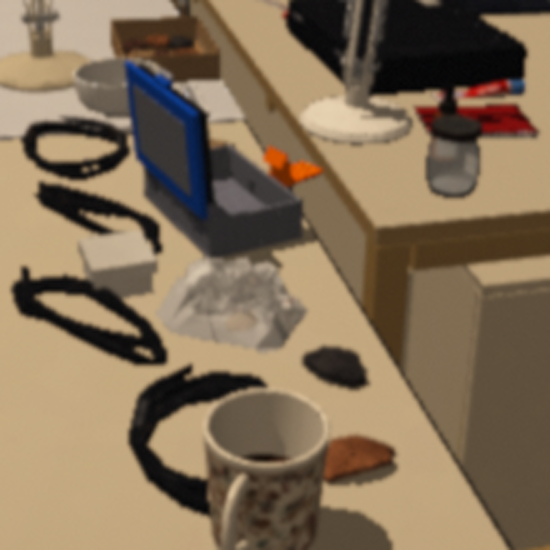

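The lid stands fully open and the latch is intact. The sherd is at crop (360,457), right of the mug. Moving over it for a wrist view.

```bash
python3 jog.py '[[0,0,-0.08,0.02,-0.05,0,0.085],[0,0,-0.16,0.045,-0.105,0,0.085],[0,0,-0.25,0.068,-0.16,0,0.085],[0,0,-0.33,0.09,-0.215,0,0.085],[0,0,-0.42,0.113,-0.27,0,0.085],[0,0,-0.5,0.136,-0.325,0,0.085],[0,0,-0.6,0.16,-0.38,0,0.085],[0,0,-0.7,0.182,-0.434,0,0.085],[0,0,-0.7,0.182,-0.434,0,0.085],[0,0,-0.7,0.182,-0.434,0,0.085]]'
python3 jog.py '[[0,0,0,0,0,0,0.085]]'
python3 - <<'E'
from h import *
c=optics.calibration("wrist")
im=optics.camera("wrist"); cv2.imwrite("pics/w3.png",im[:,:,::-1]); np.savez("pics/w3.npz",**c)
print(proj("wrist",[.46,.309,.007],c)); print(readout.get_obs()["joint_pos"])
u,v=proj("wrist",[.46,.309,.007],c).astype(int); u0=max(u-110,0);v0=max(v-90,0)
cv2.imwrite("pics/w3c.png",cv2.resize(im[v0:v0+180,u0:u0+220,::-1],None,fx=3,fy=3,interpolation=cv2.INTER_CUBIC)); print(u0,v0)
E
```

```text
clock: 8.15
eef_pos: [0.416, 0.2897, 0.226]
tool_rot: [0.819, 0.573, -0.002, -0.0]
ft_force: [-1.0, 0.3, 0.0]
grip_width: 0.0848
grasp_force: 0.0
clock: 8.28
eef_pos: [0.4169, 0.2886, 0.2271]
tool_rot: [0.82, 0.572, -0.001, -0.0]
ft_force: [-0.1, 0.2, -0.7]
grip_width: 0.085
grasp_force: 0.0
[343.23460855 146.74479831]
[6.05225139e-01 2.57520099e-01 1.71340119e-02 1.33141186e+00
 4.00318210e-05 2.52844466e+00]
233 56
```

View pics/w3c.png

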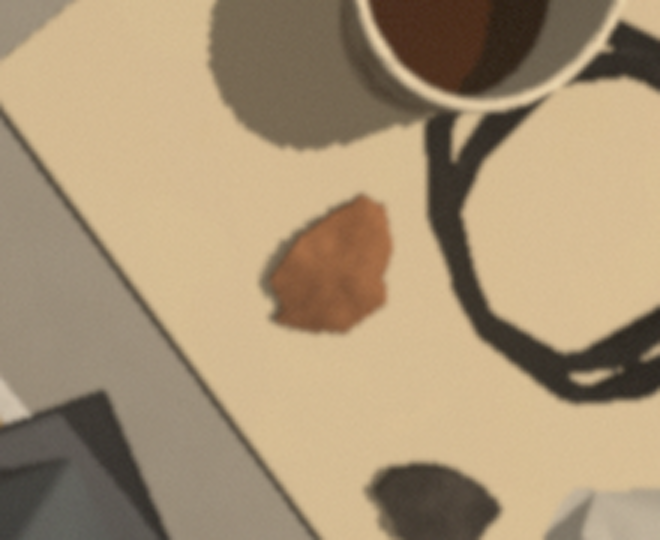

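The sherd sits at crop (330,268), full-frame about (343,145), long axis from upper right to lower left. Segmenting it and fitting a rectangle in the table plane.

```bash
cat > sherd.py <<'E'
from h import *
W=dict(np.load("pics/w3.npz")); T=optics.calibration("top")
def seg(png,u,v,r):
    im=cv2.imread(png); hsv=cv2.cvtColor(im,cv2.COLOR_BGR2HSV)
    m=((hsv[...,1]>105)&(hsv[...,0]<17)).astype(np.uint8)
    b=np.zeros_like(m); b[v-r:v+r,u-r:u+r]=1
    n,l,st,ce=cv2.connectedComponentsWithStats(m*b); i=1+st[1:,4].argmax()
    cs,_=cv2.findContours((l==i).astype(np.uint8),0,cv2.CHAIN_APPROX_NONE)
    return ce[i],max(cs,key=cv2.contourArea)[:,0],st[i,4]
cw,k,n=seg("pics/w3.png",343,145,32); ct,kt,nt=seg("pics/top0.png",195,235,14)
print(cw,n,ct,nt,"tri",tri([(W,cw),(T,ct)]))
P=np.array([plane("wrist",q,.008,W)[:2] for q in k],np.float32)
(c,s,a)=cv2.minAreaRect(P*1000); B=cv2.boxPoints((c,s,a))/1000
e=max((B[1]-B[0],B[2]-B[1]),key=np.linalg.norm); print("rect",np.array(c)/1000,s)
yaw=np.arctan2(e[1],e[0]); print("long axis yaw",yaw)
for th in np.arange(-10,11,5):
    d=yaw+np.radians(th); q=P@np.array([[np.cos(d),-np.sin(d)],[np.sin(d),np.cos(d)]]); print(th,(np.ptp(q,axis=0)*1000).round(1))
X=Ro.from_quat(readout.get_obs()["tool_rot"]).as_matrix()[:,0]; print("tool yaw",np.arctan2(X[1],X[0]))
print(shift([c[0]/1000,c[1]/1000,.1]))
E
python3 sherd.py
```

```text
[344.51750381 145.47260274] 1314 [194.01020408 234.45578231] 294 tri (array([0.46180834, 0.31031109, 0.00965754]), np.float64(0.0001785348418202231))
rect [0.46149759 0.30794574] (63.63339614868164, 45.63654708862305)
long axis yaw 0.25200248
-10 [60.3 49.7]
-5 [62.1 47.3]
0 [63.6 45.6]
5 [64.7 45.9]
10 [65.2 46.2]
tool yaw 1.2183733588999008
[0.03353597 0.03501483 0.12737183]
```

Two views give height 9.7 mm for the sherd, size 65×46 mm and long-axis yaw ≈0.30, all plausible. I turn the tool −2.2 rad about its z. That keeps joint 6 in range and puts the wrist camera on the side away from the lid when placing.

```bash
python3 jog.py '[[0,0,-0.18,0.01,0.01,0.02,0.07],[0,0,-0.36,0.02,0.02,0.04,0.07],[0,0,-0.54,0.03,0.03,0.06,0.07],[0,0,-0.72,0.0345,0.035,0.08,0.07],[0,0,-0.9,0.0345,0.035,0.09,0.07],[0,0,-1.08,0.0345,0.035,0.1,0.07],[0,0,-1.26,0.0345,0.035,0.1,0.07],[0,0,-1.44,0.0345,0.035,0.1,0.07],[0,0,-1.62,0.0345,0.035,0.1,0.07],[0,0,-1.8,0.0345,0.035,0.1,0.07]]'
python3 jog.py '[[0,0,-0.18,0,0,0,0.07],[0,0,-0.36,0,0,0,0.07],[0,0,-0.42,0,0,0,0.07],[0,0,-0.42,0,0,0,0.07],[0,0,-0.42,0,0,0,0.07]]'
python3 - <<'E'
from h import *
X=Ro.from_quat(readout.get_obs()["tool_rot"]).as_matrix(); print("tool yaw",np.arctan2(X[1,0],X[0,0])%6.283,X[:,2]); print(shift([.4615,.309,.0015]),readout.get_obs()["joint_pos"])
E
```

```text
clock: 9.57
eef_pos: [0.4623, 0.309, 0.128]
tool_rot: [0.059, 0.998, 0.0, 0.0]
ft_force: [-0.3, 0.0, 0.0]
grip_width: 0.0698
grasp_force: 0.0
clock: 10.2
eef_pos: [0.4621, 0.3097, 0.128]
tool_rot: [-0.148, 0.989, 0.0, 0.0]
ft_force: [0.8, -0.0, -0.8]
grip_width: 0.07
grasp_force: 0.0
tool yaw 3.4382863252660245 [ 1.68026848e-04  1.71602766e-04 -9.99999971e-01]
[ 0.00081473 -0.00052392  0.12645773] [ 5.90440666e-01  4.14423252e-01 -2.53218878e-02  1.13081607e+00
  4.90045276e-05  2.93561681e-01]
```

```bash
python3 jog.py '[[0,0,0,0.001,0,0.04,0.07],[0,0,0,0.001,0,0.08,0.07],[0,0,0,0.001,0,0.11,0.07],[0,0,0,0.001,0,0.12,0.07],[0,0,0,0.001,0,0.1255,0.07],[0,0,0,0.001,0,0.1255,0.07]]'
python3 jog.py '[[0,0,0,0,0,0,0.03],[0,0,0,0,0,0,0.03],[0,0,0,0,0,0,0.03],[0,0,0,0,0,0,0.03],[0,0,0,0,0,0,0.03],[0,0,0,0,0,0,0.03]]'
```

```text
clock: 10.95
eef_pos: [0.4615, 0.3105, 0.0031]
tool_rot: [-0.149, 0.989, 0.0, 0.001]
ft_force: [0.1, 0.0, -0.3]
grip_width: 0.0698
grasp_force: 0.0
clock: 11.7
eef_pos: [0.4653, 0.3154, 0.0093]
tool_rot: [-0.15, 0.989, 0.005, 0.006]
ft_force: [-4.4, 5.1, 25.4]
grip_width: 0.0305
grasp_force: 30.5
```

The width ran down to 30 mm with 25 N upward, so the fingers rode up over the sherd's sloping edge. Opening, rising and looking again.

```bash
python3 jog.py '[[0,0,0,0,0,0,0.08],[0,0,0,0,0,0,0.08],[0,0,0,0,0,0,0.08]]';python3 jog.py '[[0,0,0,0,0,-0.03,0.08],[0,0,0,0,0,-0.08,0.08],[0,0,0,0,0,-0.13,0.08],[0,0,0,0,0,-0.17,0.08],[0,0,0,0,0,-0.17,0.08],[0,0,0,0,0,-0.17,0.08]]'
python3 - <<'E'
from h import *
c=optics.calibration("wrist")
im=optics.camera("wrist"); cv2.imwrite("pics/w4.png",im[:,:,::-1]); np.savez("pics/w4.npz",**c)
print(proj("wrist",[.46,.309,.007],c))
u,v=proj("wrist",[.46,.309,.007],c).astype(int); u0=max(u-110,0);v0=max(v-90,0)
cv2.imwrite("pics/w4c.png",cv2.resize(im[v0:v0+180,u0:u0+220,::-1],None,fx=3,fy=3,interpolation=cv2.INTER_CUBIC)); print(u0,v0)
E
```

```text
clock: 12.08
eef_pos: [0.4604, 0.3097, 0.0018]
tool_rot: [-0.149, 0.989, -0.0, -0.001]
ft_force: [-0.3, -0.2, -0.4]
grip_width: 0.0799
grasp_force: 0.0
clock: 12.82
eef_pos: [0.4603, 0.3097, 0.1713]
tool_rot: [-0.149, 0.989, -0.0, -0.001]
ft_force: [0.4, 0.1, -0.8]
grip_width: 0.0801
grasp_force: 0.0
[315.91056017 183.15370468]
205 93
```

View pics/w4c.png

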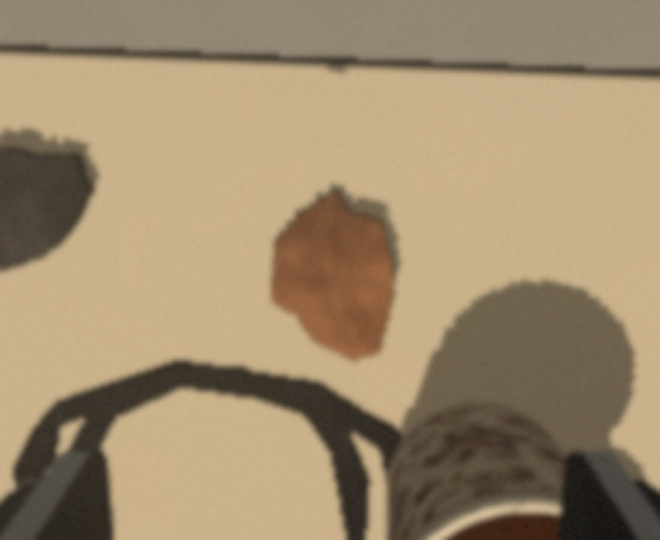

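The sherd stayed nearly in place, crop (333,275). Re-measuring; this time I'll grasp lower.

```bash
sed -i 's/w3\.npz/w4.npz/; s/"pics\/w3.png",343,145,32/"pics\/w4.png",316,183,36/; s/,\.1\]))/,-.0025]))/' sherd.py; python3 sherd.py; python3 - <<'E'
from sherd import *
# width profile across the long axis (tool frame axes), in mm
x=X[:2]/np.linalg.norm(X[:2]); y=np.array([x[1],-x[0]]); q=(P-np.array(c)/1000)
a=q@x*1000; b=q@y*1000
for lo in range(-35,35,5):
    m=(a>=lo)&(a<lo+5)
    if m.any(): print(lo,b[m].min().round(1),b[m].max().round(1))
E
```

```text
[316.54963235 184.95526961] 1632 [194.01020408 234.45578231] 294 tri (array([0.46153342, 0.31034299, 0.00892753]), np.float64(0.00032700785829723166))
rect [0.4616091  0.30924646] (62.767513275146484, 46.656715393066406)
long axis yaw 0.1260356
-10 [59.1 51.2]
-5 [61.2 48.6]
0 [62.8 46.7]
5 [63.9 46.1]
10 [64.6 45.9]
tool yaw -2.842514861942046
[-0.0021194  -0.00053179  0.17307225]
[316.54963235 184.95526961] 1632 [194.01020408 234.45578231] 294 tri (array([0.46153342, 0.31034299, 0.00892753]), np.float64(0.00032700785829723166))
rect [0.4616091  0.30924646] (62.767513275146484, 46.656715393066406)
long axis yaw 0.1260356
-10 [59.1 51.2]
-5 [61.2 48.6]
0 [62.8 46.7]
5 [63.9 46.1]
10 [64.6 45.9]
tool yaw -2.842514861942046
[-0.0021194  -0.00053179  0.17307225]
-35 1.5 16.7
-30 -7.9 17.9
-25 -11.3 18.9
-20 -13.6 20.1
-15 -21.6 21.1
-10 -23.8 22.2
-5 -23.7 22.1
0 -22.5 22.0
5 -22.4 21.9
10 -21.1 20.7
15 -18.8 19.5
20 -14.2 18.3
25 -8.5 4.8
30 -1.8 1.5
```

```bash
python3 jog.py '[[0,0,0,-0.001,0,0.06,0.065],[0,0,0,-0.001,0,0.12,0.065],[0,0,0,-0.001,0,0.15,0.065],[0,0,0,-0.001,0,0.165,0.065],[0,0,0,-0.001,0,0.173,0.065],[0,0,0,-0.001,0,0.173,0.065]]'
python3 jog.py '[[0,0,0,0,0,0,0.046],[0,0,0,0,0,0,0.046],[0,0,0,0,0,0,0.046]]'
python3 jog.py '[[0,0,0,0,0,0,0.04],[0,0,0,0,0,0,0.04],[0,0,0,0,0,0,0.04]]'
```

```text
clock: 13.62
eef_pos: [0.462, 0.3106, -0.0005]
tool_rot: [-0.149, 0.989, 0.0, 0.0]
ft_force: [-0.7, 0.2, -0.0]
grip_width: 0.0654
grasp_force: 0.0
clock: 14.0
eef_pos: [0.4628, 0.3111, 0.0007]
tool_rot: [-0.149, 0.989, 0.001, 0.001]
ft_force: [0.1, 0.1, 4.9]
grip_width: 0.0462
grasp_force: 10.9
clock: 14.38
eef_pos: [0.4628, 0.3111, 0.0011]
tool_rot: [-0.149, 0.989, 0.001, 0.001]
ft_force: [-2.3, -0.8, 8.1]
grip_width: 0.044
grasp_force: 59.5
```

Gripped at 44 mm and about 60 N. Lifting.

```bash
python3 jog.py '[[0,0,0,0,0,-0.005,0.035],[0,0,0,0,0,-0.015,0.035],[0,0,0,0,0,-0.03,0.035],[0,0,0,0,0,-0.03,0.035]]'
python3 jog.py '[[0,0,0,0,0,-0.05,0.035],[0,0,0,0,0,-0.1,0.035],[0,0,0,0,0,-0.14,0.035],[0,0,0,0,0,-0.14,0.035],[0,0,0,0,0,-0.14,0.035]]'
python3 - <<'E'
from h import *
im=optics.camera("side")
cv2.imwrite("pics/s2.png",cv2.resize(im[130:350,220:440,::-1],None,fx=2.5,fy=2.5,interpolation=cv2.INTER_CUBIC))
print(shift([.579,-.111,.20]),readout.get_obs()["joint_pos"])
E
```

```text
clock: 14.88
eef_pos: [0.463, 0.3113, 0.0312]
tool_rot: [-0.149, 0.989, 0.001, 0.002]
ft_force: [0.4, -0.7, -0.2]
grip_width: 0.0436
grasp_force: 60.6
clock: 15.5
eef_pos: [0.4613, 0.3101, 0.1685]
tool_rot: [-0.149, 0.989, -0.0, -0.001]
ft_force: [0.2, 0.3, -0.9]
grip_width: 0.0437
grasp_force: 60.9
[ 0.0112374  -0.43699247 -0.03182675] [ 5.91919263e-01  3.85570200e-01  3.98374507e-02  1.22792823e+00
 -2.21002108e-05  2.92688874e-01]
```

View pics/s2.png

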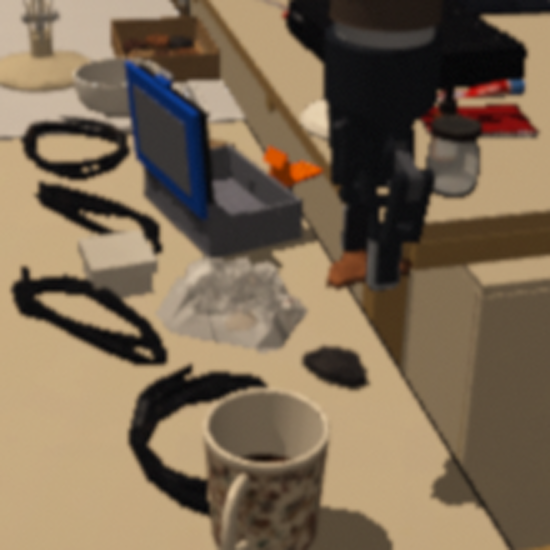

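Crop s2: the sherd hangs level between the fingers. Carrying it over the case at z 0.2, above the lid's edge.

```bash
python3 jog.py '[[0,0,0,0,-0.03,-0.02,0.035],[0,0,0,0,-0.08,-0.032,0.035],[0,0,-0.05,0,-0.13,-0.032,0.035],[0,0,-0.1,0,-0.19,-0.032,0.035],[0,0,-0.15,0,-0.25,-0.032,0.035],[0,0,-0.2,0,-0.31,-0.032,0.035],[0,0,-0.226,0.005,-0.37,-0.032,0.035],[0,0,-0.226,0.009,-0.42,-0.032,0.035],[0,0,-0.226,0.009,-0.4365,-0.032,0.035],[0,0,-0.226,0.009,-0.4365,-0.032,0.035]]'
python3 jog.py '[[0,0,0,0,0,0,0.035],[0,0,0,0,0,0,0.035]]'
python3 - <<'E'
from h import *
X=Ro.from_quat(readout.get_obs()["tool_rot"]).as_matrix(); print("tool yaw",np.arctan2(X[1,0],X[0,0])%6.283-np.pi)
print(shift([.5807,-.110,.0125]),readout.get_obs()["joint_pos"])
E
```

```text
clock: 16.8
eef_pos: [0.5811, -0.1098, 0.1995]
tool_rot: [-0.259, 0.966, 0.001, -0.001]
ft_force: [0.2, 0.3, -0.8]
grip_width: 0.0437
grasp_force: 60.9
clock: 17.05
eef_pos: [0.5816, -0.1076, 0.2013]
tool_rot: [-0.261, 0.965, 0.0, -0.0]
ft_force: [0.0, -0.3, -0.2]
grip_width: 0.0438
grasp_force: 60.9
tool yaw 0.5274621646948834
[ 0.00199618 -0.00173551  0.18879252] [-1.83026994e-01  4.36936759e-01  2.06880847e-01  1.34117459e+00
  2.97071351e-04 -7.10674496e-01]
```

```bash
python3 jog.py '[[0,0,0,0.002,-0.002,0.04,0.035],[0,0,0,0.002,-0.002,0.08,0.035],[0,0,0,0.002,-0.002,0.12,0.035],[0,0,0,0.002,-0.002,0.15,0.035],[0,0,0,0.002,-0.002,0.17,0.035],[0,0,0,0.002,-0.002,0.18,0.035],[0,0,0,0.002,-0.002,0.185,0.035],[0,0,0,0.002,-0.002,0.185,0.035]]'
python3 jog.py '[[0,0,0,0,0,0.003,0.035],[0,0,0,0,0,0.003,0.035]]'
python3 jog.py '[[0,0,0,0,0,0.002,0.035],[0,0,0,0,0,0.002,0.035]]'
```

```text
clock: 18.05
eef_pos: [0.5815, -0.1118, 0.0168]
tool_rot: [-0.26, 0.966, -0.0, 0.0]
ft_force: [0.8, 0.1, -0.4]
grip_width: 0.0438
grasp_force: 60.9
clock: 18.3
eef_pos: [0.5813, -0.1121, 0.0137]
tool_rot: [-0.26, 0.966, -0.0, 0.0]
ft_force: [-0.3, -0.4, -0.4]
grip_width: 0.0436
grasp_force: 60.9
clock: 18.55
eef_pos: [0.581, -0.1121, 0.0112]
tool_rot: [-0.26, 0.966, 0.0, -0.0]
ft_force: [-0.9, -0.3, -0.9]
grip_width: 0.044
grasp_force: 60.9
```

```bash
python3 jog.py '[[0,0,0,0,0,0.0015,0.035],[0,0,0,0,0,0.0015,0.035]]'
python3 jog.py '[[0,0,0,0,0,0.0015,0.035],[0,0,0,0,0,0.0015,0.035]]'
```

```text
clock: 18.8
eef_pos: [0.5811, -0.112, 0.0097]
tool_rot: [-0.26, 0.966, 0.0, -0.0]
ft_force: [0.6, -0.2, 0.0]
grip_width: 0.0437
grasp_force: 60.9
clock: 19.05
eef_pos: [0.5812, -0.1121, 0.0092]
tool_rot: [-0.26, 0.966, -0.0, 0.0]
ft_force: [-1.9, 1.3, 5.3]
grip_width: 0.0437
grasp_force: 61.6
```

The sherd is on the floor (5 N). Releasing and rising straight up.

```bash
python3 jog.py '[[0,0,0,0,0,0,0.055],[0,0,0,0,0,0,0.066],[0,0,0,0,0,0,0.066]]'
python3 jog.py '[[0,0,0,0,0,-0.02,0.066],[0,0,0,0,0,-0.06,0.066],[0,0,0,0,0,-0.12,0.066],[0,0,0,0,0,-0.18,0.066],[0,0,0,0,0,-0.2,0.066],[0,0,0,0,0,-0.2,0]]'
python3 - <<'E'
from h import *
a=optics.camera("top")[150:250,290:410,::-1]; b=optics.camera("side")[130:250,220:370,::-1]
r=lambda i:cv2.resize(i,(400,320),interpolation=cv2.INTER_CUBIC)
cv2.imwrite("pics/p1.png",np.hstack([r(a),r(b)]))
print(readout.get_obs()["joint_pos"])
# behind-lid waypoints, case frame -> world
c,s=np.cos(.522),np.sin(.522)
for x,z in[(.115,.22),(.115,.14)]: q=[.5876+c*x,-.106+s*x,z]; print(np.round(q,3),np.hypot(*q[:2]),shift(q).round(3))
E
```

```text
clock: 19.42
eef_pos: [0.581, -0.112, 0.0081]
tool_rot: [-0.26, 0.966, 0.0, -0.0]
ft_force: [-0.4, -0.8, 0.6]
grip_width: 0.0656
grasp_force: 0.0
clock: 20.18
eef_pos: [0.5824, -0.1123, 0.2105]
tool_rot: [-0.26, 0.966, -0.001, 0.002]
ft_force: [0.9, -0.2, -0.8]
grip_width: 0.049
grasp_force: 0.0
[-1.90473313e-01  4.35098431e-01  2.18816380e-01  1.35650056e+00
  1.20478344e-05 -7.15681314e-01]
[ 0.687 -0.049  0.22 ] 0.6890050935480405 [-0.124  0.001 -0.013]
[ 0.687 -0.049  0.14 ] 0.6890050935480405 [-0.124  0.001  0.067]
```

View pics/p1.png

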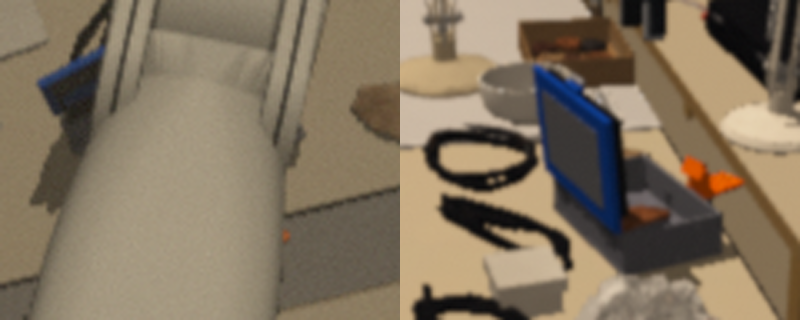

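Sherd lies flat in the case, visible in the right half at about (645,215), and the lid is still up. Fingers shut, I go over the lid's top and down behind it.

```bash
python3 jog.py '[[0,0,0,0,0,-0.015,0],[0,0,0,0,0,-0.015,0],[0,0,0,-0.04,0,-0.015,0],[0,0,0,-0.08,0,-0.015,0],[0,0,0,-0.118,0,-0.015,0],[0,0,0,-0.118,0,-0.015,0],[0,0,0,-0.118,0,-0.015,0]]'
cat > cf.py <<'E'
from h import *
o=readout.get_obs(); c,s=np.cos(.522),np.sin(.522); d=np.array(o["eef_pos"])[:2]-[.5876,-.106]
print("case x,y,z",np.round([c*d[0]+s*d[1],-s*d[0]+c*d[1],o["eef_pos"][2]],4),"F",np.round(o["ft_force"],1))
E
python3 cf.py; python3 blue.py
```

```text
clock: 21.15
eef_pos: [0.6826, -0.0531, 0.2224]
tool_rot: [-0.26, 0.966, 0.0, -0.001]
ft_force: [-0.3, -0.2, -0.1]
grip_width: -0.0002
grasp_force: 0.0
case x,y,z [ 0.1087 -0.0015  0.2224] F [-0.3 -0.2 -0.1]
blue n 391 rows 155 215 cols 270 428
```

```bash
python3 jog.py '[[0,0,0,0,0,0.03,0],[0,0,0,0,0,0.06,0],[0,0,0,0,0,0.068,0],[0,0,0,0,0,0.068,0]]'; python3 cf.py
python3 jog.py '[[0,0,0,0.012,0,0,0],[0,0,0,0.025,0,0,0],[0,0,0,0.034,0,0,0],[0,0,0,0.034,0,0,0]]'; python3 cf.py
```

```text
clock: 21.7
eef_pos: [0.6826, -0.0535, 0.1558]
tool_rot: [-0.259, 0.966, 0.0, -0.0]
ft_force: [0.3, 0.7, 0.6]
grip_width: -0.0
grasp_force: 0.0
case x,y,z [ 0.1086 -0.0019  0.1558] F [0.3 0.7 0.6]
clock: 22.2
eef_pos: [0.6544, -0.0703, 0.1571]
tool_rot: [-0.259, 0.966, -0.0, 0.001]
ft_force: [1.0, 0.2, 0.6]
grip_width: 0.0001
grasp_force: 0.6
case x,y,z [ 0.0757 -0.0024  0.1571] F [1.  0.2 0.6]
```

Light contact with the lid. Now following its arc down.

```bash
python3 jog.py '[[0,0,0,0.009,0,0,0],[0,0,0,0.018,0,0.0015,0],[0,0,0,0.028,0,0.0035,0],[0,0,0,0.038,0,0.006,0],[0,0,0,0.048,0,0.01,0],[0,0,0,0.058,0,0.0145,0],[0,0,0,0.0665,0,0.0205,0],[0,0,0,0.075,0,0.0265,0],[0,0,0,0.0825,0,0.034,0],[0,0,0,0.089,0,0.042,0]]'; python3 cf.py;python3 blue.py
```

```text
clock: 23.45
eef_pos: [0.5761, -0.115, 0.1128]
tool_rot: [-0.26, 0.966, -0.0, -0.0]
ft_force: [-0.1, 0.3, 2.5]
grip_width: 0.0002
grasp_force: 1.1
case x,y,z [-0.0144 -0.002   0.1128] F [-0.1  0.3  2.5]
blue n 703 rows 163 216 cols 276 427
```

```bash
python3 jog.py '[[0,0,0,0.006,0,0.008,0],[0,0,0,0.011,0,0.0175,0],[0,0,0,0.015,0,0.027,0],[0,0,0,0.018,0,0.037,0],[0,0,0,0.02,0,0.042,0],[0,0,0,0.02,0,0.042,0]]'; python3 cf.py; python3 jog.py '[[0,0,0,0,0,0.002,0],[0,0,0,0,0,0.002,0]]';  python3 jog.py '[[0,0,0,0,0,0.002,0],[0,0,0,0,0,0.002,0]]'
```

```text
clock: 24.25
eef_pos: [0.5595, -0.1245, 0.071]
tool_rot: [-0.26, 0.966, 0.0, 0.0]
ft_force: [-0.1, 1.3, 2.2]
grip_width: -0.0004
grasp_force: 1.1
case x,y,z [-0.0336 -0.0021  0.071 ] F [-0.1  1.3  2.2]
clock: 24.5
eef_pos: [0.5593, -0.1247, 0.0695]
tool_rot: [-0.26, 0.966, -0.0, -0.0]
ft_force: [-0.9, -0.4, 4.2]
grip_width: -0.0001
grasp_force: 1.7
clock: 24.75
eef_pos: [0.559, -0.1248, 0.0676]
tool_rot: [-0.26, 0.966, -0.0, -0.0]
ft_force: [-2.4, -0.7, 4.4]
grip_width: -0.0004
grasp_force: 2.4
```

```bash
for i in 1 2 3; do python3 jog.py '[[0,0,0,0,0,0.0015,0],[0,0,0,0,0,0.0015,0]]' | grep -E 'eef|force'; done
```

```text
eef_pos: [0.5589, -0.1249, 0.0663]
ft_force: [-3.7, -1.7, 6.8]
grasp_force: 3.3
eef_pos: [0.5587, -0.1251, 0.065]
ft_force: [-4.8, -0.7, 8.4]
grasp_force: 3.8
eef_pos: [0.5585, -0.1252, 0.0637]
ft_force: [-4.6, -1.1, 9.5]
grasp_force: 4.5
```

```bash
python3 jog.py '[[0,0,0,0,0,0.0015,0],[0,0,0,0,0,0.0015,0]]' | grep -E 'eef|force'; python3 jog.py '[[0,0,0,0,0,0.001,0],[0,0,0,0,0,0.001,0]]' | grep -E 'eef|force'; python3 jog.py '[[0,0,0,0,0,0.001,0],[0,0,0,0,0,0.001,0]]' | grep -E 'eef|force'
```

```text
eef_pos: [0.5584, -0.1253, 0.0623]
ft_force: [-6.2, -1.4, 10.4]
grasp_force: 4.7
eef_pos: [0.5589, -0.125, 0.0606]
ft_force: [-2.7, -1.5, 5.0]
grasp_force: 2.3
eef_pos: [0.5593, -0.1243, 0.0587]
ft_force: [-0.1, 0.0, 0.5]
grasp_force: 0.0
```

The load fell from 10 N to 0, so it snapped. Rising to check that the lid stays down.

```bash
python3 jog.py '[[0,0,0,0,0,-0.01,0],[0,0,0,0,0,-0.04,0],[0,0,0,0,0,-0.08,0],[0,0,0,0.03,0,-0.12,0],[0,0,0,0.08,0,-0.17,0],[0,0,0,0.13,0,-0.17,0],[0,0,0,0.16,0,-0.17,0],[0,0,0,0.16,0,-0.17,0]]'; python3 blue.py
python3 - <<'E'
from h import *
def mask(im): im=im.astype(int); return (im[...,0]<im[...,2]-60)
a=cv2.imread("pics/side0.png")[170:245,270:345]; im=optics.camera("side"); cv2.imwrite("pics/end_side.png",im[...,::-1]); b=im[170:245,270:345,::-1]
f=lambda q:(q[...,0].astype(int)>q[...,2].astype(int)+50)
print("blue lid start/now",f(a).sum(),f(b).sum(),"IoU",(f(a)&f(b)).sum()/(f(a)|f(b)).sum())
o=lambda q:((q[...,2].astype(int)>170)&(q[...,0]<80))
for q in(a,b):
    v,u=np.nonzero(o(q)); print("orange",len(u),v.mean(),u.mean())
# lid front corner height
for n,sy in(("FL",1),("FR",-1)): pass
E
```

```text
clock: 27.25
eef_pos: [0.4198, -0.2055, 0.2303]
tool_rot: [-0.258, 0.966, -0.0, 0.001]
ft_force: [0.4, -0.1, -0.7]
grip_width: 0.0002
grasp_force: 0.0
blue n 591 rows 163 216 cols 277 427
blue lid start/now 589 591 IoU 0.9699499165275459
orange 89 25.247191011235955 65.89887640449439
orange 71 24.732394366197184 64.66197183098592
```

```bash
python3 - <<'E'
from h import *
a=cv2.imread("pics/side0.png")[180:215,315:365]; b=cv2.imread("pics/end_side.png")[180:215,315:365]
f=lambda q:((lambda h:(h[...,0]<14)&(h[...,1]>190)&(h[...,2]>70))(cv2.cvtColor(q,cv2.COLOR_BGR2HSV)))
for q in(a,b):
    v,u=np.nonzero(f(q)); print(len(u),v.min(),v.max(),u.min(),u.max(),v.mean(),u.mean(),"mean val",q[f(q)].mean(0).round())
print((f(a)&f(b)).sum()/(f(a)|f(b)).sum()); print(readout.get_obs()["ft_force"])
E
```

```text
117 9 21 11 33 15.786324786324787 22.11111111111111 mean val [ 10.  80. 192.]
97 9 23 13 32 16.22680412371134 21.278350515463917 mean val [ 12.  78. 185.]
0.40789473684210525
[-0.9991425  -0.69370841  1.16588761]
```

The lid is back in its shut place, but the orange latch looks slightly different from the start. Checking its height with two wrist views against the first two.

```bash
python3 jog.py '[[0,0,0,-0.05,0.02,0,0],[0,0,0,-0.1,0.04,0,0],[0,0,0,-0.12,0.04,0,0],[0,0,0,-0.12,0.04,0,0],[0,0,0,-0.12,0.04,0,0]]' | grep eef
cat > snap.py <<'E'
import sys
from h import *
readout.get_obs(); c=optics.calibration("wrist"); im=optics.camera("wrist"); n=sys.argv[1]
cv2.imwrite(f"pics/{n}.png",im[...,::-1]); np.savez(f"pics/{n}.npz",**c)
E
python3 snap.py w5
python3 jog.py '[[0,0,0,0,-0.05,0,0],[0,0,0,0,-0.09,0,0],[0,0,0,0,-0.09,0,0],[0,0,0,0,-0.09,0,0]]' | grep eef
python3 snap.py w6
cat > orange.py <<'E'
from h import *
cc,s=np.cos(.522),np.sin(.522); Rc=np.array([[cc,s],[-s,cc]])
C={};B={}
for n in("w1","w2","w5","w6"):
    c=dict(np.load(f"pics/{n}.npz")); im=cv2.imread(f"pics/{n}.png"); h=cv2.cvtColor(im,cv2.COLOR_BGR2HSV)
    m=((h[...,0]<14)&(h[...,1]>190)&(h[...,2]>90)).astype(np.uint8)
    k,l,st,ce=cv2.connectedComponentsWithStats(m)
    u,v=proj("wrist",[.4905,-.1618,.033],c); best=min(range(1,k),key=lambda i:np.hypot(*(ce[i]-[u,v]))-st[i,4]*.05)
    cs,_=cv2.findContours((l==best).astype(np.uint8),0,2); r=max(cs,key=cv2.contourArea)[:,0]
    q=np.array([plane("wrist",p,.033,c)[:2] for p in r]); q=(q-[.5876,-.106])@Rc.T
    bx=cv2.boxPoints(cv2.minAreaRect((q*1000).astype(np.float32)))
    print(n,"exp",(round(u),round(v)),"cen",ce[best].round(1),st[best],"case-x",q[:,0].min().round(4),q[:,0].max().round(4),"y",q[:,1].min().round(4),q[:,1].max().round(4))
    i=q[:,0]<q[:,0].min()+.02; j=r[i]
    lo,hi=np.argmin(q[:,0]+q[:,1]),np.argmin(q[:,0]-q[:,1]); C[n]=(c,r[lo]);B[n]=(c,r[hi])
for a,b in(("w1","w2"),("w5","w6"),("w2","w5"),("w1","w6")):
    for D in(C,B):
        x,e=tri([D[a],D[b]]); print(a,b,"tip corner case",(Rc@(x[:2]-[.5876,-.106])).round(4),"z",x[2].round(4),"err",e.round(4))
E
python3 orange.py
```

```text
eef_pos: [0.5047, -0.1097, 0.2288]
eef_pos: [0.549, -0.1882, 0.2291]
w1 exp (358, 105) cen [364.5  91.8] [ 349   61   32   60 1322] case-x -0.1299 -0.0624 y -0.0282 0.0125
w2 exp (325, 180) cen [330.6 169.2] [ 314  147   34   46 1067] case-x -0.1282 -0.0679 y -0.0293 0.0148
w5 exp (285, 146) cen [278.4 154.7] [ 263  130   34   55 1057] case-x -0.1314 -0.0651 y -0.0263 0.0129
w6 exp (359, 147) cen [350.5 155.7] [ 334  131   38   56 1086] case-x -0.1311 -0.0634 y -0.0305 0.0167
w1 w2 tip corner case [-0.124  -0.0301] z 0.0215 err 0.0008
w1 w2 tip corner case [-0.1289  0.0019] z 0.0296 err 0.0006
w5 w6 tip corner case [-0.1235 -0.0293] z 0.0142 err 0.0007
w5 w6 tip corner case [-0.1296  0.0011] z 0.0126 err 0.0006
w2 w5 tip corner case [-0.1238 -0.0292] z 0.0216 err 0.002
w2 w5 tip corner case [-0.13   0.002] z 0.0259 err 0.0008
w1 w6 tip corner case [-0.1241 -0.0297] z 0.0204 err 0.0004
w1 w6 tip corner case [-0.1296  0.0006] z 0.0153 err 0.0009
```

The visual heights scatter too much (±7 mm) to settle it. I'll feel the paddle lightly at the same spot: contact at z≈0.031 means the latch is at rest, and it only releases after 9 mm.

```bash
python3 -c "
from h import *
print(shift([.4925,-.1671,.042]).round(4))"
```

```text
[0.0385 0.046  0.1874]
```

```bash
python3 jog.py '[[0,0,0,0.0385,0.046,0,0],[0,0,0,0.0385,0.046,0.05,0],[0,0,0,0.0385,0.046,0.1,0],[0,0,0,0.0385,0.046,0.15,0],[0,0,0,0.0385,0.046,0.175,0],[0,0,0,0.0385,0.046,0.187,0],[0,0,0,0.0385,0.046,0.187,0]]' | grep -E 'eef|force'; for i in 1 2; do python3 jog.py '[[0,0,0,0,0,0.004,0],[0,0,0,0,0,0.004,0],[0,0,0,0,0,0.004,0]]' | grep -E 'eef|force'; done; for i in 1 2; do python3 jog.py '[[0,0,0,0,0,0.002,0],[0,0,0,0,0,0.002,0],[0,0,0,0,0,0.002,0]]' | grep -E 'eef|force'; done
```

```text
eef_pos: [0.4932, -0.1669, 0.0424]
ft_force: [-0.1, -0.7, 0.3]
grasp_force: 0.0
eef_pos: [0.494, -0.1676, 0.039]
ft_force: [0.5, -1.4, 0.1]
grasp_force: 0.0
eef_pos: [0.4935, -0.1674, 0.0342]
ft_force: [-0.2, 0.4, -0.1]
grasp_force: 0.0
eef_pos: [0.4935, -0.1674, 0.0323]
ft_force: [0.2, -0.2, 0.8]
grasp_force: 0.0
eef_pos: [0.4935, -0.1674, 0.0303]
ft_force: [0.6, 0.1, -0.4]
grasp_force: 0.0
```

```bash
for i in 1 2 3; do python3 jog.py '[[0,0,0,0,0,0.001,0],[0,0,0,0,0,0.001,0]]' | grep -E 'eef|force'; done
```

```text
eef_pos: [0.4935, -0.1673, 0.0292]
ft_force: [-0.2, -0.6, 0.3]
grasp_force: 0.0
eef_pos: [0.4935, -0.1674, 0.0282]
ft_force: [-0.0, 0.1, -0.3]
grasp_force: 0.0
eef_pos: [0.4935, -0.1674, 0.0272]
ft_force: [0.0, -0.5, 0.2]
grasp_force: 0.0
```

No contact down to 0.027, so the latch is still held aside and the tongue has not snapped fully under the hook. Back up, and press the lid further.

```bash
python3 jog.py '[[0,0,0,0,0,-0.03,0],[0,0,0,0,0,-0.08,0],[0,0,0,-0.03,0,-0.08,0],[0,0,0,-0.076,0,-0.08,0],[0,0,0,-0.076,0,-0.08,0],[0,0,0,-0.076,0,-0.06,0],[0,0,0,-0.076,0,-0.045,0],[0,0,0,-0.076,0,-0.045,0]]'|grep -E 'eef|ft'; python3 cf.py; python3 jog.py '[[0,0,0,0,0,0.004,0],[0,0,0,0,0,0.006,0],[0,0,0,0,0,0.006,0]]'|grep -E 'eef|ft';python3 jog.py '[[0,0,0,0,0,0.002,0],[0,0,0,0,0,0.002,0]]'|grep -E 'eef|ft'
```

```text
eef_pos: [0.5574, -0.1293, 0.0706]
ft_force: [0.5, -1.8, 0.3]
case x,y,z [-0.0378 -0.0051  0.0706] F [ 0.5 -1.8  0.3]
eef_pos: [0.5594, -0.1294, 0.0666]
ft_force: [0.8, -0.4, 0.2]
eef_pos: [0.5593, -0.1293, 0.0643]
ft_force: [-0.3, -1.1, -0.7]
```

```bash
for i in 1 2 3; do python3 jog.py '[[0,0,0,0,0,0.002,0],[0,0,0,0,0,0.002,0],[0,0,0,0,0,0.002,0]]'|grep -E 'eef|ft'; done
```

```text
eef_pos: [0.5593, -0.1293, 0.0623]
ft_force: [0.2, -0.0, -0.1]
eef_pos: [0.5593, -0.1293, 0.0603]
ft_force: [-0.1, 0.2, -0.3]
eef_pos: [0.5592, -0.1293, 0.0583]
ft_force: [-0.0, -1.5, -0.5]
```

```bash
for i in 1 2 3 4; do python3 jog.py '[[0,0,0,0,0,0.001,0],[0,0,0,0,0,0.001,0]]'|grep -E 'eef|ft'; done
```

```text
eef_pos: [0.5593, -0.1293, 0.0575]
ft_force: [-1.0, -0.3, 1.7]
eef_pos: [0.5592, -0.1294, 0.0563]
ft_force: [-0.9, 0.4, 3.2]
eef_pos: [0.5591, -0.1294, 0.0552]
ft_force: [-2.4, -0.6, 2.6]
eef_pos: [0.5592, -0.1294, 0.0548]
ft_force: [-3.1, -0.9, 6.8]
```

```bash
for i in 1 2 3; do python3 jog.py '[[0,0,0,0,0,0.0015,0],[0,0,0,0,0,0.0015,0]]'|grep -E 'eef|ft'; done; python3 snap.py w7; python3 -c "
from h import *
c=dict(np.load('pics/w7.npz'));print(proj('wrist',[.48,-.17,.03],c))"
```

```text
eef_pos: [0.5592, -0.1295, 0.0544]
ft_force: [-6.0, -0.1, 11.2]
eef_pos: [0.5592, -0.1295, 0.0539]
ft_force: [-7.3, 0.7, 18.5]
eef_pos: [0.5592, -0.1295, 0.0534]
ft_force: [-10.5, 0.4, 22.7]
[324.08731281  87.39008718]
```

Pressed to the dead stop with 23 N. Feeling the paddle again.

```bash
python3 jog.py '[[0,0,0,0,0,-0.01,0],[0,0,0,0,0,-0.05,0],[0,0,0,0.04,-0.002,-0.05,0],[0,0,0,0.076,-0.002,-0.05,0],[0,0,0,0.076,-0.002,-0.05,0],[0,0,0,0.076,-0.002,-0.01,0],[0,0,0,0.076,-0.002,0.01,0],[0,0,0,0.076,-0.002,0.012,0],[0,0,0,0.076,-0.002,0.012,0]]'|grep -E 'eef|ft'; for i in 1 2 3 4 5 6; do python3 jog.py '[[0,0,0,0,0,0.002,0],[0,0,0,0,0,0.002,0]]'|grep -E 'eef|force'; done
```

```text
eef_pos: [0.4955, -0.169, 0.0381]
ft_force: [0.2, -0.3, -0.5]
eef_pos: [0.4952, -0.1692, 0.0365]
ft_force: [-0.1, 0.7, -0.1]
grasp_force: 0.0
eef_pos: [0.4945, -0.1691, 0.0338]
ft_force: [0.4, 0.1, 0.9]
grasp_force: 0.0
eef_pos: [0.4943, -0.1691, 0.0316]
ft_force: [0.1, -0.3, -0.3]
grasp_force: 0.0
eef_pos: [0.4945, -0.1694, 0.0299]
ft_force: [-1.5, -1.4, 1.3]
grasp_force: 0.9
eef_pos: [0.4944, -0.1694, 0.0278]
ft_force: [-0.4, -1.4, 2.4]
grasp_force: 1.5
eef_pos: [0.4945, -0.1693, 0.0257]
ft_force: [-2.1, -1.6, 2.8]
grasp_force: 1.7
```

Contact is back at 0.030–0.031, as at the start, so the latch has now snapped home. Retreating and checking against the first side picture.

```bash
python3 jog.py '[[0,0,0,0,0,-0.02,0],[0,0,0,0,0,-0.07,0],[0,0,0,0.03,0,-0.12,0],[0,0,0,0.07,0,-0.17,0],[0,0,0,0.1,0,-0.19,0],[0,0,0,0.1,0,-0.19,0],[0,0,0,0.1,0,-0.19,0]]'|grep -E 'clock|eef|ft'; python3 blue.py; python3 - <<'E'
from h import *
im=optics.camera("side")[...,::-1]; s=cv2.imread("pics/side0.png")
f=lambda q:((lambda h:(h[...,0]<14)&(h[...,1]>190)&(h[...,2]>70))(cv2.cvtColor(np.ascontiguousarray(q),cv2.COLOR_BGR2HSV)))
g=lambda q:(q[...,0].astype(int)>q[...,2].astype(int)+50)
S=np.s_[180:215,315:365];L=np.s_[170:245,270:345]
print("orange IoU",(f(s[S])&f(im[S])).sum()/(f(s[S])|f(im[S])).sum(),f(im[S]).sum(),"lid IoU",(g(s[L])&g(im[L])).sum()/(g(s[L])|g(im[L])).sum())
E
```

```text
clock: 39.75
eef_pos: [0.4084, -0.2187, 0.2151]
ft_force: [0.2, 0.3, -0.2]
blue n 585 rows 163 216 cols 277 427
orange IoU 1.0 117 lid IoU 0.9881154499151104
```

The latch and lid now match the starting (latched) picture: orange IoU 1.0, lid IoU 0.99. Handing in.

```bash
python3 -c "
from workcell import bot, optics, job, readout
print(job.job_done())"
```

```text
the job is handed in; nothing more can be done
None
```

I opened the case with the latch, laid the orange sherd flat inside, shut and latched the lid, and handed the job in at about 40 s; measured forces stayed below about 25 N, but no verdict was returned.

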